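Load the three-cup ball mixer and hold its drive key down

TASK

Put one steel ball into each of the three cups of the paint mixer. Then take the T-handled key out of its wooden block, fit its cross-shaped stem into the cross-shaped slot of the mixer's hub (turn it until the splines mesh), push it fully home against the spring until its collar is down on the hub, and finish while still holding it pressed there. Leave the horses, jars and other things on the table where they stand.

Things in the scene. Friction and masses are not known exactly. Their poses are not given: they have to be found in the camera images.
- mixer: round grey bench mixer, fixed, 244 mm across, deck 46 mm high; on the deck a steel hub in the middle and three aluminium cups round it, 88 mm from the axis, 120 degrees apart (cup 0 along the mixer's x). Origin: centre of the underside, z up. Any yaw.
- well0 (a point): centre of the mouth of cup 0, level with its rim, 90 mm above the table (cups: 58 mm outside, 50 mm inside, flat floor 24 mm below the rim, all alike, empty at the start). Any ball may go in any cup; a ball in a cup stands 6 mm proud of the rim.
- well1 (a point): centre of the mouth of cup 1, level with its rim, 90 mm above the table (cups: 58 mm outside, 50 mm inside, flat floor 24 mm below the rim, all alike, empty at the start). Any ball may go in any cup; a ball in a cup stands 6 mm proud of the rim.
- well2 (a point): centre of the mouth of cup 2, level with its rim, 90 mm above the table (cups: 58 mm outside, 50 mm inside, flat floor 24 mm below the rim, all alike, empty at the start). Any ball may go in any cup; a ball in a cup stands 6 mm proud of the rim.
- hub_mouth (a point): centre of the top face of the steel hub (62 mm across), 90 mm above the table; z up, x and y along the arms of its cross-shaped slot (arms 43 mm end to end, 14.5 mm wide). The hub starts turned up to 45 degrees from the mixer; it turns only against 0.4 N m of friction. A sprung plunger, 13 mm across, waits 30 mm down the slot.
- plunger (a joint): how far the plunger in the hub is pushed down: 0 at rest, about 0.008 m when the key is home, stop at 0.011 m. Spring 6 N at rest, 10.8 N at 8 mm; it lifts the key again when let go.
- key: upright steel key, 0.25 kg. Origin: centre of foot. Stem: a cross 38 mm long, arms along x and y, each 40 mm end to end and 12 mm thick (37 x 9 mm in the lowest 5 mm), fits every 90 degrees. Then a round collar 56 mm across, 6 mm thick; neck 16 mm across; black T-handle 64 mm along x, 16 mm thick along y, 66 to 90 mm above the foot. Starts in the block, foot 8 mm above table.
- key_collar (a point): on the key's axis at the underside of the collar, 38 mm above the foot; it meets hub_mouth when the key is home
- key_grip (a point): centre of the key's T-handle, 78 mm above the foot
- block: wooden block, fixed, 90 x 90 mm, 28 mm high, with one round hole 49 mm across and 20 mm deep in the middle, in which the key stands loosely. Origin: centre of the underside.
- strip: wooden strip, fixed, 175 mm along its x, 60 mm wide, 22 mm high; the three balls rest in three shallow 11 mm square pits in its top, at x = -55, 0 and 55 mm. Origin: centre of the underside. Strip and block may swap sides.
- ball0_center (a point): centre of steel ball 0, 30 mm across, 110 g; at the start in the strip, centre about 36 mm above the table
- ball1_center (a point): centre of steel ball 1, 30 mm across, 110 g; at the start in the strip, centre about 36 mm above the table
- ball2_center (a point): centre of steel ball 2, 30 mm across, 110 g; at the start in the strip, centre about 36 mm above the table
- horse_red: carved wooden horse painted glossy red, 150 x 40 mm, 160 mm high; loose bystander, leave it alone. Origin: underside
- horse_bare: the same carved horse in bare pale wood; loose bystander, leave it alone. Origin: underside
- jar: closed amber glass jar with white cap, 54 mm across, 60 mm high; loose bystander, leave it alone. Origin: underside
- glass: squat green glass varnish pot, 60 mm across, 58 mm high; loose bystander, leave it alone. Origin: underside
- tin: closed metal tin with paper label, 70 mm across, 60 mm high; loose bystander, leave it alone. Origin: underside
- knife: palette knife (spatula), 200 mm long, lying flat; loose bystander, leave it alone. Origin: underside
Not all that is in view belongs to the job. Leave any blue or yellow look-alike of the key alone. Leave any green look-alike of the part that bears ball2_center alone.

How it is judged:
By the outcome, as a careful person would: the job done as asked, in the order asked, and still so for the second after the job is handed in, while the arm keeps its last pose, push and grip.
It also fails if it takes over 72 s, if anything falls off the work surface, if the arm or the gripper's body presses on something with over 40 N, if the wrist force passes 120 N, or if a joint passes its speed limit or range.

ROBOT

A 6-joint arm with a two-finger parallel gripper is mounted at the origin on the work surface. World frame = base frame: x ahead of the robot, y to its left, z up, the work surface at z = 0. Lengths are in m, angles in rad, forces in N, time in s.
With the tool pointing down it reaches from about 0.3 to 0.775 m from the base axis. Payload 14.6 kg.
Tool frame: the origin (TCP) lies on the centre line of the jaws, within the pads' length; the fingertips stand 11 mm ahead of it and the grasp point (between the pads) lies 8 mm behind it; y points along the fingers, x is the direction in which the jaws open and shut, and the axes are right-handed (so a half turn about y gives the same grasp; the last joint's range is limited). The gripper opens to 94 mm and grips with 3 to 60 N. Pads are 16 mm wide; open, the fingers measure 119 mm over their backs; the gripper's body (75 mm by 177 mm) begins 78 mm behind the grasp point.
Start: joints at [1.078, 0.3, 1.521, -0, 1.321, -0.067], TCP at [0.227, 0.501, 0.216] pointing down, gripper open.
Joint ranges: [-3.03, 3.03], [-0.79, 2.21], [0.23, 2.52], [-1.04, 4.18], [0, 3.07], [-2.55, 2.55]. Speed limits (rad/s): [2.22, 2.22, 2.57, 3.14, 3.14, 3.14].

INTERFACE

Orientations are given as [roll, pitch, yaw] about the fixed x, y, z axes, in that order (R = Rz(yaw) Ry(pitch) Rx(roll)).
In Python, from station import ctrl, imaging gives the robot as it stands. The module is installed in compiled form; this text tells all that it offers.
- The arm moves only by the tool apply_moves, never from a script. Its argument "deltas" is a list of rows, each an object with "dp": the shift along the tool's x, y, z in m, a list of three; "roll": the turn about the tool's y in rad; "grip": the closure, from -1 (fully open) to 1 (shut). In form: [{"dp": [tx, ty, tz], "roll": roll, "grip": grip}, ...]. A call has 1 to 10 rows; each row shifts and turns the commanded pose from where the row before left it, along the tool's axes as they then stand; what a row does not reach is not made up. A row lasts 1/8 s, in which the tool goes at most 62.5 mm and 10.7 degrees, less where a joint would pass 70% of its speed; a pose out of reach is approached as far as the arm can. A call with a gripper value outside its range is refused whole. The fingers move at their own pace and stop on an object; "newtons" is the grip in N (left out, the last holds). Time passes only in rows, so rows that do not move let the fingers close. It gives the time, the measured TCP pose, the force and the opening at its end, in the units of the state.
- ctrl.get_obs(): the state, without advancing time (a new reading comes with each control period).
- imaging.camera(name): name is "side" or "top" or "wrist"; returns the picture (480x640x3 uint8, blue, green, red); there is no depth.
- imaging.camera_info(name): a dict with "K" (3x3 intrinsics, pixels), "world_from_camera" (4x4, takes a point from camera to world coordinates). Camera axes: x right, y down, z forward; pixel columns grow to the right and rows downward; lengths in m; the calibration is good to about 2 mm. A picture is of the moment at which its call begins: read the wrist's pose just before it. camera_info takes no time and is no camera call; for the wrist camera it gives the pose at the moment of the call.
- ctrl.hand_in(): hands the job in, once; it reports no verdict.
The state is a dict: "time_s": time; "qpos": joint angles; "joint_vel": joint speeds; "tau": joint torques, N m; "ee_pos": TCP position; "eef_rot": TCP orientation; "force": force on the tool from outside, world axes, zero at the start; "moment": the same for the moment, N m; "grip_width": finger opening in m.
Only numpy, scipy, OpenCV 4.12 (cv2) and the standard library are available. Lean on these libraries where they do the work, as an engineer would, in place of code of your own. Each camera call takes 0.05 s, during which the arm holds its last target. There are 200 camera calls.

## Working session

There is one attempt and no reset: what is moved stays moved. The work goes in short steps, Python scripts to look and compute and a tool call to move; the robot and the scene stay as the last step left them, time stands still between calls to the robot, and variables do not carry over. Pictures are saved under pics/ and viewed, about 8 in all and at most 12, crops included, and the job is handed in when it is done.

Besides the shell and the picture viewer there is one more tool, called after "Request:" as name(argument=value, ...) on one line, values as JSON. apply_moves: Moves the arm, as the interface text tells. Its arguments: {"type":"object","properties":{"deltas":{"type":"array"},"newtons":{"type":"number"}},"required":["deltas"]}

```bash
mkdir -p pics
cat > h.py <<'E'
import numpy as np, cv2
from station import ctrl, imaging
def snap(n,f=None):
    info=imaging.camera_info(n); im=imaging.camera(n)
    if f: cv2.imwrite('pics/'+f,im)
    return im,np.array(info['K']),np.array(info['world_from_camera'])
def cast(K,T,uv,z):
    d=T[:3,:3]@np.linalg.inv(K)@np.array([uv[0],uv[1],1.]); o=T[:3,3]
    return o+d*(z-o[2])/d[2]
def proj(K,T,p):
    q=K@(T[:3,:3].T@(np.array(p)-T[:3,3])); return q[:2]/q[2]
E
python3 - <<'E'
from h import *
for n in ['top','side','wrist']:
    im,K,T=snap(n,n+'0.png'); print(n,K[0,0],T[:3,3].round(3),T[:3,:3].round(3).tolist())
print(ctrl.get_obs())
E
```

```text
top 530.2640609289386 [0.327 0.008 1.385] [[-0.016, -0.983, 0.185], [-1.0, 0.015, -0.008], [0.005, -0.185, -0.983]]
side 487.1055195220308 [ 0.177 -0.746  0.729] [[0.898, -0.253, 0.361], [-0.44, -0.543, 0.715], [0.015, -0.8, -0.599]]
wrist 377.6096774165239 [0.155 0.534 0.384] [[0.413, 0.877, 0.246], [0.911, -0.398, -0.113], [-0.002, 0.271, -0.963]]
{'time_s': 0.15, 'qpos': array([ 1.07838844e+00,  3.00314738e-01,  1.52143412e+00,  1.76364459e-05,
        1.32070644e+00, -6.66150521e-02]), 'joint_vel': array([-6.76959095e-04, -9.37668196e-05, -3.90335057e-03, -3.78742178e-04,
       -7.96753275e-04,  1.45006425e-04]), 'tau': array([ 6.93607235e-04, -5.31968093e+01, -3.52821994e+01,  7.08930055e-02,
        2.35433184e-02, -9.69521670e-05]), 'ee_pos': array([0.22708938, 0.50072004, 0.21603427]), 'eef_rot': array([-1.57072186e+00,  8.59589651e-04,  1.14499915e+00]), 'force': array([ 1.19047277, -0.4933488 ,  0.13888424]), 'moment': array([-0.02729923, -0.05087814, -0.02742252]), 'grip_width': 0.09404479219813083}
```

View pics/top0.png

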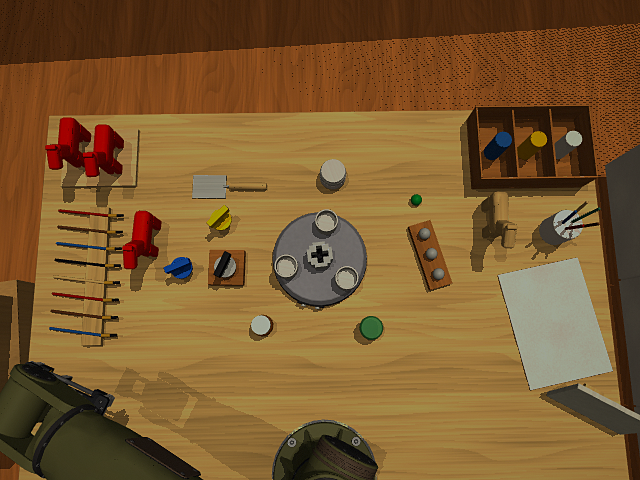

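View pics/side0.png

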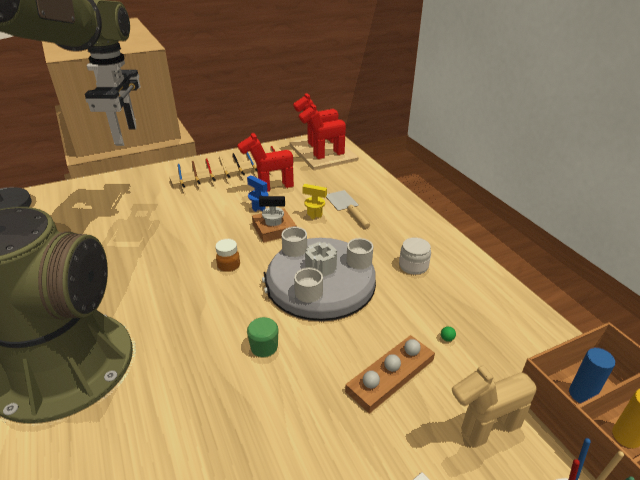

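Candidates in the top view:
- **Balls:** steel balls at (424,234), (431,254) and (438,274). The green ball at (416,200) is a decoy.
- **Keys:** the black-handled key in the wooden block at (226,266). The blue (179,268) and yellow (219,217) ones are decoys.
- **Hub:** at (320,256), with cups at (326,222), (286,267) and (347,279).

I choose the steel balls and the black key.

Run:
```python
from h import *
im=cv2.imread('pics/top0.png'); i=imaging.camera_info('top');K=np.array(i['K']);T=np.array(i['world_from_camera'])
for n,uv,z in [('b0',(424,234),.036),('b1',(431,254),.036),('b2',(438,274),.036),('hub',(320,256),.09),('c',(326,222),.09),('c',(286,267),.09),('c',(347,279),.09),('key',(224,266),.098),('block',(227,268),.028),('horse',(495,245),0),('jar',(261,326),.06),('blue',(179,268),.08),('yellow',(219,217),.08)]:
    print(n,cast(K,T,uv,z).round(3))
g=cv2.cvtColor(im,cv2.COLOR_BGR2HSV)
c=cv2.resize(im[195:305,205:465],(780,330),interpolation=cv2.INTER_CUBIC); cv2.imwrite('pics/crop0.png',c)
```

```text
b0 [ 0.591 -0.269  0.036]
b1 [ 0.538 -0.285  0.036]
b2 [ 0.486 -0.3    0.036]
hub [0.529 0.002 0.09 ]
c [ 0.615 -0.014  0.09 ]
c [0.503 0.086 0.09 ]
c [ 0.471 -0.063  0.09 ]
key [0.506 0.237 0.098]
block [0.511 0.242 0.028]
horse [ 0.565 -0.464  0.   ]
jar [0.361 0.15  0.06 ]
blue [0.506 0.352 0.08 ]
yellow [0.634 0.255 0.08 ]
```

View pics/crop0.png

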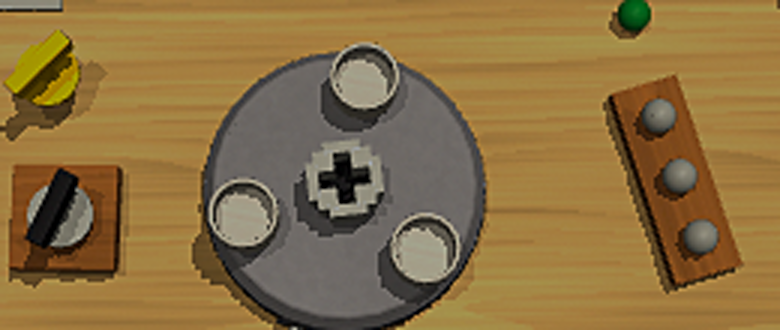

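Request:
apply_moves(deltas=[{"dp":[0,0,0],"roll":0.186,"grip":-1},{"dp":[0,0,0],"roll":0.186,"grip":-1},{"dp":[0,0,0],"roll":0.186,"grip":-1},{"dp":[0,0,0],"roll":0.186,"grip":-1},{"dp":[0,0,0],"roll":0.186,"grip":-1},{"dp":[0,0,0],"roll":0.186,"grip":-1},{"dp":[0,0,0],"roll":0.186,"grip":-1},{"dp":[0,0,0],"roll":0.186,"grip":-1},{"dp":[0,0,0],"roll":0.186,"grip":-1},{"dp":[0,0,0],"roll":0.186,"grip":-1}])

```text
time_s: 1.4
ee_pos: [0.2271, 0.5008, 0.2162]
eef_rot: [-1.571, -0.0, -0.721]
force: [-1.0, 0.0, 0.8]
grip_width: 0.0937
```

Request:
apply_moves(deltas=[{"dp":[0,0,0],"roll":0.186,"grip":-1},{"dp":[0,0,0],"roll":0.186,"grip":-1},{"dp":[0,0,0],"roll":0.186,"grip":-1},{"dp":[0.047,0,0.0277],"roll":0,"grip":-1},{"dp":[0.047,0,0.0277],"roll":0,"grip":-1},{"dp":[0.047,0,0.0277],"roll":0,"grip":-1},{"dp":[0.047,0,0.0277],"roll":0,"grip":-1},{"dp":[0.047,0,0.0277],"roll":0,"grip":-1},{"dp":[0.047,0,0.0277],"roll":0,"grip":-1},{"dp":[0.047,0,0.0277],"roll":0,"grip":-1}])

```text
time_s: 2.65
ee_pos: [0.5101, 0.2418, 0.2163]
eef_rot: [-1.571, 0.0, -1.273]
force: [0.1, 1.2, 0.3]
grip_width: 0.0944
```

Run:
```python
from h import *
im,K,T=snap('wrist','w_key.png'); np.savez('pics/w_key.npz',K=K,T=T)
o=ctrl.get_obs(); print(o['time_s'],o['ee_pos'],o['eef_rot'],o['force'])
```

```text
2.7 [0.51362974 0.23786909 0.21597775] [-1.57071047e+00 -1.25784760e-03 -1.27627920e+00] [ 2.55515537 -3.00885793 -0.76061364]
```

Request:
apply_moves(deltas=[{"dp":[0.0575,0,-0.0135],"roll":0,"grip":-1},{"dp":[0.0575,0,-0.0135],"roll":0,"grip":-1},{"dp":[0.0575,0,-0.0135],"roll":0,"grip":-1},{"dp":[0.0575,0,-0.0135],"roll":0,"grip":-1},{"dp":[0,0,0],"roll":0,"grip":-1}])

```text
time_s: 3.32
ee_pos: [0.5249, 0.0044, 0.2162]
eef_rot: [-1.571, -0.0, -1.278]
force: [0.5, 0.2, 0.7]
grip_width: 0.094
```

Run:
```python
from h import *
im,K,T=snap('wrist','w_hub.png'); np.savez('pics/w_hub.npz',K=K,T=T)
o=ctrl.get_obs(); print(o['time_s'],o['ee_pos'],o['eef_rot'],o['force'])
```

```text
3.375 [0.52485512 0.00624061 0.21625357] [-1.57116360e+00  2.04616988e-04 -1.27588287e+00] [-0.18066848  1.0135029   0.37471656]
```

Request:
apply_moves(deltas=[{"dp":[0.0554,0,-0.0151],"roll":0,"grip":-1},{"dp":[0.0554,0,-0.0151],"roll":0,"grip":-1},{"dp":[0.0554,0,-0.0151],"roll":0,"grip":-1},{"dp":[0.0554,0,-0.0151],"roll":0,"grip":-1},{"dp":[0.0554,0,-0.0151],"roll":0,"grip":-1},{"dp":[0,0,0],"roll":0,"grip":-1}])

```text
time_s: 4.12
ee_pos: [0.534, -0.2811, 0.2155]
eef_rot: [-1.572, 0.001, -1.275]
force: [-0.7, -0.6, -0.4]
grip_width: 0.0942
```

Run:
```python
from h import *
im,K,T=snap('wrist','w_ball.png'); np.savez('pics/w_ball.npz',K=K,T=T)
o=ctrl.get_obs(); print(o['time_s'],o['ee_pos'],o['eef_rot'],o['force'])
a=[cv2.imread(f'pics/w_{n}.png') for n in ('key','hub','ball')]
print([x.shape for x in a])
cv2.imwrite('pics/m1.png',np.vstack([np.hstack([cv2.resize(x,(400,300)) for x in a[:2]]),np.hstack([cv2.resize(a[2],(400,300)),np.zeros((300,400,3),np.uint8)])]))
```

```text
4.175 [ 0.53423392 -0.27930625  0.21570165] [-1.57138477e+00  1.03626325e-03 -1.27381824e+00] [-0.67837193  1.3910535   0.04079984]
[(480, 640, 3), (480, 640, 3), (480, 640, 3)]
```

View pics/m1.png

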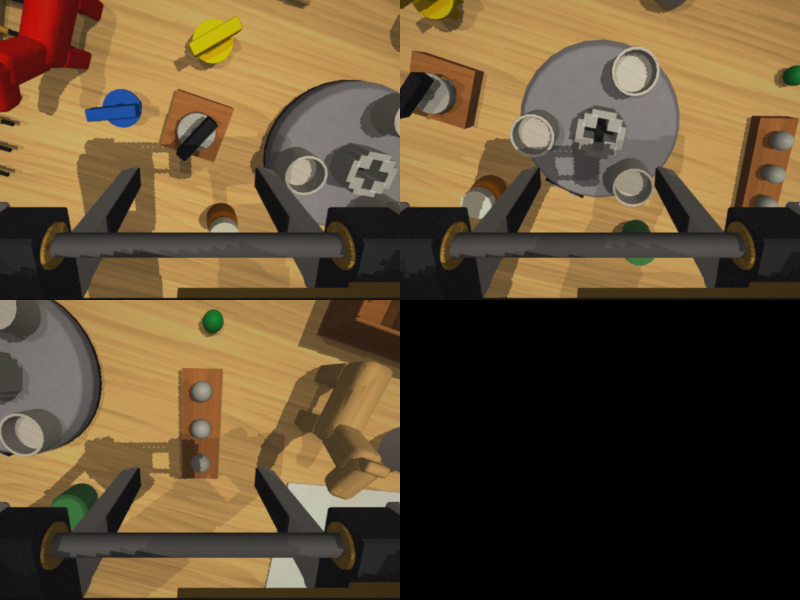

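The montage shows the following (pixels ×1.6 for full size):
- **Key view:** black handle at (196,138).
- **Hub view:** hub at (601,132), cups at (635,72), (532,134) and (631,186).
- **Ball view:** steel balls at (201,391), (201,428) and (201,463), with the green decoy at (213,322).

Next I measure these with masks.

```bash
cat >> h.py <<'E'
def load(n):
    d=np.load(f'pics/{n}.npz'); return cv2.imread(f'pics/{n}.png'),d['K'],d['T']
def blob(mask,uv,r):
    m=np.zeros_like(mask); cv2.circle(m,tuple(int(x) for x in uv),r,255,-1); m&=mask
    n,l,s,c=cv2.connectedComponentsWithStats(m); 
    if n<2: return None
    k=1+np.argmax(s[1:,4]); return c[k],s[k,4],(l==k).astype(np.uint8)*255
E
python3 - <<'E'
from h import *
def circ(m):
    c=max(cv2.findContours(m,0,2)[0],key=cv2.contourArea); return cv2.minEnclosingCircle(c),cv2.fitEllipse(cv2.convexHull(c))
im,K,T=load('w_ball'); h=cv2.cvtColor(im,cv2.COLOR_BGR2HSV)
m=((h[...,1]<60)).astype(np.uint8)*255
for uv in [(322,146),(322,205),(322,262)]:
    b=blob(m,uv,24); (c,r),e=circ(b[2]); print('ball',np.round(b[0],1),b[1],np.round(c,1),round(r,1),np.round(e[0],1),np.round(e[1],1),cast(K,T,e[0],.036).round(4))
im,K,T=load('w_hub'); h=cv2.cvtColor(im,cv2.COLOR_BGR2HSV)
print('deck',h[60,820//4], [h[v,u].tolist() for u,v in [(376,115),(347,215),(322,211),(300,70)]])
# rims: cast rays of bright pixels
m=((h[...,1]<45)&(h[...,2]>120)).astype(np.uint8)*255
for uv in [(376,115),(212,214),(370,298)]:
    b=blob(m,uv,50); (c,r),e=circ(b[2]); print('cup',b[1],np.round(c,1),round(r,1),np.round(e[0],1),np.round(e[1],1),cast(K,T,e[0],.09).round(4))
im,K,T=load('w_key'); h=cv2.cvtColor(im,cv2.COLOR_BGR2HSV)
m=((h[...,2]<45)).astype(np.uint8)*255
b=blob(m,(314,221),55); r=cv2.minAreaRect(max(cv2.findContours(b[2],0,2)[0],key=cv2.contourArea)); print('key',b[1],np.round(b[0],1),r,cast(K,T,b[0],.094).round(4))
A=[cv2.resize(load('w_hub')[0][160:270,260:380],(400,366),interpolation=2),cv2.resize(im[160:270,250:370],(400,366),interpolation=2)]
cv2.imwrite('pics/crop2.png',np.hstack(A))
E
```

```text
ball [322.6 146. ] 825 [322.7 145.9] 16.3 [322.6 145.9] [31.9 32.3] [ 0.5914 -0.2689  0.036 ]
ball [321.3 205.8] 731 [321.2 205.8] 15.3 [321.3 205.8] [30.2 30.4] [ 0.5384 -0.284   0.036 ]
ball [320.  260.7] 672 [320.  260.6] 14.7 [320.  260.7] [28.9 29.3] [ 0.4856 -0.299   0.036 ]
deck [ 18 137 193] [[26, 35, 195], [21, 34, 105], [15, 28, 36], [5, 15, 102]]
cup 4114 [376. 115.] 50.0 [373.1 119. ] [ 88.6 100.1] [ 0.6148 -0.0122  0.09  ]
cup 534 [231.5 182.5] 33.4 [229.4 186.8] [34.6 67.6] [0.5341 0.0789 0.09  ]
cup 150 [368.6 294.5] 14.2 [365.3 296.2] [19.  32.3] [ 0.4759 -0.0535  0.09  ]
key 1750 [313.8 221.3] ((313.75091552734375, 221.27169799804688), (22.606060028076172, 80.10408020019531), 42.51044845581055) [0.5127 0.2453 0.094 ]
```

View pics/crop2.png

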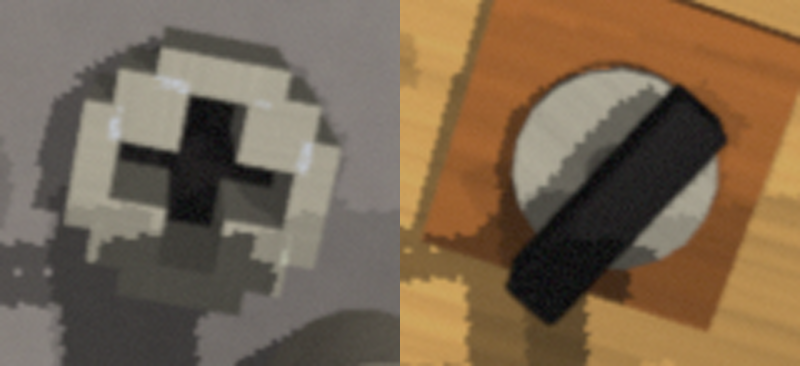

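Request:
apply_moves(newtons=20, deltas=[{"dp":[0.0055,0.05,0.0029],"roll":0.02,"grip":-1},{"dp":[0,0.055,0],"roll":0,"grip":-1},{"dp":[0,0.05,0],"roll":0,"grip":-1},{"dp":[0,0.024,0],"roll":0,"grip":-1},{"dp":[0,0,0],"roll":0,"grip":-0.2},{"dp":[0,0,0],"roll":0,"grip":1},{"dp":[0,0,0],"roll":0,"grip":1},{"dp":[0,0,0],"roll":0,"grip":1},{"dp":[0,0,0],"roll":0,"grip":1}])

```text
time_s: 5.3
ee_pos: [0.5385, -0.2839, 0.0379]
eef_rot: [-1.57, -0.0, -1.293]
force: [-0.5, 0.1, -0.0]
grip_width: 0.0476
```

Request:
apply_moves(deltas=[{"dp":[0,0,0],"roll":0,"grip":1},{"dp":[0,0,0],"roll":0,"grip":1},{"dp":[0,0,0],"roll":0,"grip":1},{"dp":[0,-0.01,0],"roll":0,"grip":1},{"dp":[0,-0.04,0],"roll":0,"grip":1},{"dp":[0,-0.04,0],"roll":0,"grip":1}])

```text
time_s: 6.05
ee_pos: [0.5382, -0.2836, 0.1288]
eef_rot: [-1.571, 0.001, -1.293]
force: [0.5, -0.6, -0.9]
grip_width: 0.0287
```

Request:
apply_moves(deltas=[{"dp":[-0.0578,0,-0.001],"roll":0,"grip":1},{"dp":[-0.0578,0,-0.001],"roll":0,"grip":1},{"dp":[-0.0578,0,-0.001],"roll":0,"grip":1},{"dp":[-0.0578,0,-0.001],"roll":0,"grip":1},{"dp":[0,0.012,0],"roll":0,"grip":1},{"dp":[0,0.011,0],"roll":0,"grip":1},{"dp":[0,0,0],"roll":0,"grip":1}])

```text
time_s: 6.92
ee_pos: [0.4709, -0.0634, 0.1035]
eef_rot: [-1.573, 0.001, -1.294]
force: [0.4, -0.8, -1.7]
grip_width: 0.0294
```

Run:
```python
from h import *
im,K,T=snap('wrist','w_drop.png'); im2,K2,T2=snap('side','s_drop.png')
o=ctrl.get_obs(); print(o['time_s'],o['ee_pos'],o['eef_rot'],o['force'],o['grip_width'])
print(proj(K,T,[.471,-.0627,.09]),proj(K2,T2,[.471,-.0627,.09]))
cv2.imwrite('pics/m3.png',np.hstack([cv2.resize(im,(480,360)),cv2.resize(im2[210:370,240:400],(320,320))[:,:].copy() if 0 else cv2.resize(im2[210:370,240:380],(315,360))]))
```

```text
7.025 [ 0.47130585 -0.06343882  0.10431747] [-1.57126415e+00  2.37190150e-04 -1.29437788e+00] [-0.6567413  -0.00868001 -1.22406052] 0.028727244587127835
[316.22185625 280.26140912] [306.47451989 277.24522536]
```

View pics/m3.png

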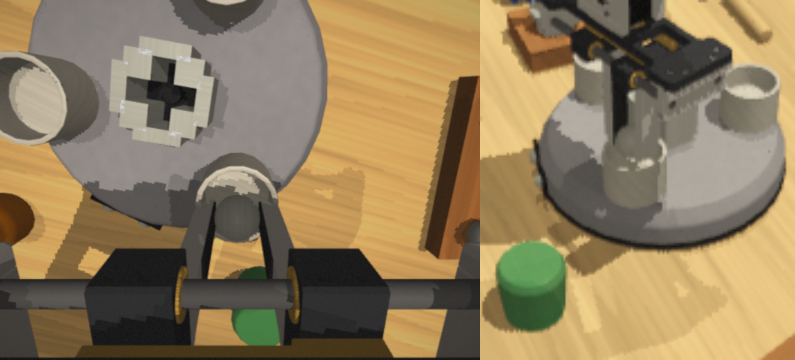

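The ball sits centred over cup C (montage pixel ~(237,205)), with the fingertips just above the rim. I release it and go to the next ball.

Request:
apply_moves(deltas=[{"dp":[0,0,0],"roll":0,"grip":-0.3},{"dp":[0,0,0],"roll":0,"grip":-0.3},{"dp":[0,0,0],"roll":0,"grip":-0.3},{"dp":[0,-0.02,0],"roll":0,"grip":-0.3},{"dp":[0.0578,0,0.0148],"roll":0,"grip":-0.3},{"dp":[0.0578,0,0.0148],"roll":0,"grip":-0.3},{"dp":[0.0578,0,0.0148],"roll":0,"grip":-0.3},{"dp":[0.0578,0,0.0148],"roll":0,"grip":-0.3},{"dp":[0,0.04,0],"roll":0,"grip":-0.3},{"dp":[0,0.035,0],"roll":0,"grip":-0.3}])

```text
time_s: 8.28
ee_pos: [0.5913, -0.2692, 0.0479]
eef_rot: [-1.571, 0.0, -1.294]
force: [-1.0, 0.3, -0.4]
grip_width: 0.0609
```

Run:
```python
from h import *
o=ctrl.get_obs(); im,K,T=snap('wrist','w_b0.png'); np.savez('pics/w_b0.npz',K=K,T=T)
print(o['time_s'],o['ee_pos'],o['eef_rot'],o['force'],o['grip_width'])
h=cv2.cvtColor(im,cv2.COLOR_BGR2HSV); m=((h[...,1]<60)).astype(np.uint8)*255
u=proj(K,T,[.5914,-.2689,.036]);b=blob(m,u,45); print(u,b[:2],cast(K,T,b[0],.036))
```

```text
8.275 [ 0.59133602 -0.26923185  0.04787844] [-1.57110321e+00  3.06699494e-04 -1.29380313e+00] [-0.98665441  0.30276743 -0.35337668] 0.06088263970730901
[316.90204191 281.79540119] (array([317.21821705, 281.57015504]), np.int32(2580)) [ 0.59156521 -0.26902217  0.036     ]
```

Request:
apply_moves(deltas=[{"dp":[0,0.011,0],"roll":0,"grip":-0.3},{"dp":[0,0,0],"roll":0,"grip":1},{"dp":[0,0,0],"roll":0,"grip":1},{"dp":[0,0,0],"roll":0,"grip":1},{"dp":[0,0,0],"roll":0,"grip":1},{"dp":[0,0,0],"roll":0,"grip":1},{"dp":[0,-0.01,0],"roll":0,"grip":1},{"dp":[0,-0.04,0],"roll":0,"grip":1},{"dp":[0,-0.04,0],"roll":0,"grip":1}])

```text
time_s: 9.45
ee_pos: [0.5912, -0.2685, 0.1297]
eef_rot: [-1.571, 0.001, -1.293]
force: [0.6, -0.6, -1.6]
grip_width: 0.0284
```

Request:
apply_moves(deltas=[{"dp":[-0.0475,0,0.0186],"roll":0,"grip":1},{"dp":[-0.0475,0,0.0186],"roll":0,"grip":1},{"dp":[-0.0475,0,0.0186],"roll":0,"grip":1},{"dp":[-0.0475,0,0.0186],"roll":0,"grip":1},{"dp":[-0.0475,0,0.0186],"roll":0,"grip":1},{"dp":[0,0.013,0],"roll":0,"grip":1},{"dp":[0,0.01,0],"roll":0,"grip":1},{"dp":[0,0,0],"roll":0,"grip":1}])

```text
time_s: 10.45
ee_pos: [0.6152, -0.0159, 0.1044]
eef_rot: [-1.573, 0.001, -1.294]
force: [-0.9, 0.5, -1.4]
grip_width: 0.0289
```

Run:
```python
from h import *
o=ctrl.get_obs(); im,K,T=snap('wrist','w_dropA.png'); np.savez('pics/w_dropA.npz',K=K,T=T)
print(o['time_s'],o['ee_pos'],o['eef_rot'],o['force'],o['grip_width'],proj(K,T,[.6157,-.0148,.09]))
im2,K2,T2=snap('side','s_dropA.png')
cv2.imwrite('pics/m4.png',np.hstack([cv2.resize(im,(480,360)),cv2.resize(im2[210:370,240:380],(315,360))]))
```

```text
10.45 [ 0.61522832 -0.01589668  0.10442263] [-1.57274067e+00  6.24068612e-04 -1.29437742e+00] [-0.87949031  0.53947768 -1.39575353] 0.028909052725290433 [315.6939835  278.71465392]
```

View pics/m4.png

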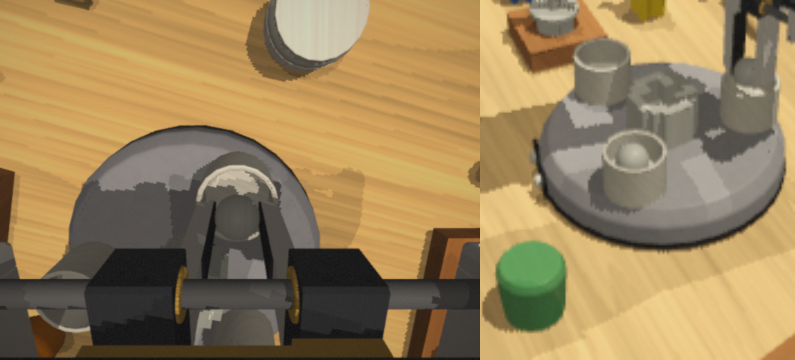

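Ball 1 rests in cup C (side crop (632,155)), and ball 0 is centred over cup A.

Request:
apply_moves(deltas=[{"dp":[0,0,0],"roll":0,"grip":-0.3},{"dp":[0,0,0],"roll":0,"grip":-0.3},{"dp":[0,0,0],"roll":0,"grip":-0.3},{"dp":[0,-0.02,0],"roll":0,"grip":-0.3},{"dp":[0.0396,0,-0.0338],"roll":0,"grip":-0.3},{"dp":[0.0396,0,-0.0338],"roll":0,"grip":-0.3},{"dp":[0.0396,0,-0.0338],"roll":0,"grip":-0.3},{"dp":[0.0396,0,-0.0338],"roll":0,"grip":-0.3},{"dp":[0.0396,0,-0.0338],"roll":0,"grip":-0.3},{"dp":[0.0396,0,-0.0338],"roll":0,"grip":-0.3}])

```text
time_s: 11.8
ee_pos: [0.4851, -0.3004, 0.1257]
eef_rot: [-1.57, -0.0, -1.293]
force: [0.7, 0.6, 0.2]
grip_width: 0.0609
```

Run:
```python
from h import *
o=ctrl.get_obs(); im,K,T=snap('wrist','w_b2.png'); np.savez('pics/w_b2.npz',K=K,T=T)
print(o['time_s'],o['ee_pos'],o['eef_rot'],o['force'],o['grip_width'])
h=cv2.cvtColor(im,cv2.COLOR_BGR2HSV); m=((h[...,1]<60)).astype(np.uint8)*255
u=proj(K,T,[.4856,-.299,.036]);b=blob(m,u,28); print(u,b[:2],cast(K,T,b[0],.036))
```

```text
11.8 [ 0.48513843 -0.30038834  0.12574963] [-1.57045607e+00 -4.13657855e-04 -1.29292725e+00] [0.74747838 0.59451749 0.24574478] 0.06090772767653128
[315.34799276 236.45019406] (array([315.7296467 , 236.47926267]), np.int32(1302)) [ 0.48565369 -0.29926752  0.036     ]
```

Request:
apply_moves(deltas=[{"dp":[0,0.045,0],"roll":0,"grip":-0.3},{"dp":[0,0.03,0],"roll":0,"grip":-0.3},{"dp":[0,0.013,0],"roll":0,"grip":-0.3},{"dp":[0,0,0],"roll":0,"grip":1},{"dp":[0,0,0],"roll":0,"grip":1},{"dp":[0,0,0],"roll":0,"grip":1},{"dp":[0,0,0],"roll":0,"grip":1},{"dp":[0,0,0],"roll":0,"grip":1},{"dp":[0,-0.01,0],"roll":0,"grip":1},{"dp":[0,-0.04,0],"roll":0,"grip":1}])

```text
time_s: 13.1
ee_pos: [0.4849, -0.2981, 0.0866]
eef_rot: [-1.574, 0.004, -1.293]
force: [0.2, -0.7, -0.8]
grip_width: 0.0287
```

Request:
apply_moves(deltas=[{"dp":[0,-0.045,0],"roll":0,"grip":1},{"dp":[-0.0523,0,0.0173],"roll":0,"grip":1},{"dp":[-0.0523,0,0.0173],"roll":0,"grip":1},{"dp":[-0.0523,0,0.0173],"roll":0,"grip":1},{"dp":[-0.0523,0,0.0173],"roll":0,"grip":1},{"dp":[-0.0523,0,0.0173],"roll":0,"grip":1},{"dp":[-0.0523,0,0.0173],"roll":0,"grip":1},{"dp":[-0.0523,0,0.0173],"roll":0,"grip":1},{"dp":[0,0.018,0],"roll":0,"grip":1},{"dp":[0,0.01,0],"roll":0,"grip":1}])

```text
time_s: 14.35
ee_pos: [0.5016, 0.0867, 0.104]
eef_rot: [-1.572, 0.0, -1.292]
force: [-0.6, -0.3, -1.5]
grip_width: 0.0286
```

Run:
```python
from h import *
o=ctrl.get_obs(); print(o['time_s'],o['ee_pos'],o['eef_rot'],o['force'],o['grip_width'])
```

```text
14.35 [0.50157253 0.08673389 0.10400219] [-1.57167383e+00  9.95264998e-05 -1.29198965e+00] [-0.56724306 -0.31147817 -1.51553981] 0.028571668996558976
```

Request:
apply_moves(deltas=[{"dp":[0,0,0],"roll":0,"grip":-0.3},{"dp":[0,0,0],"roll":0,"grip":-0.3},{"dp":[0,0,0],"roll":0,"grip":-0.3},{"dp":[0,-0.03,0],"roll":0,"grip":-0.3},{"dp":[0,-0.05,0],"roll":0,"grip":-0.3},{"dp":[0,-0.03,0],"roll":0,"grip":-0.3},{"dp":[0,0,0],"roll":0,"grip":-0.3}])

```text
time_s: 15.22
ee_pos: [0.5028, 0.0863, 0.2168]
eef_rot: [-1.566, -0.001, -1.293]
force: [-0.6, -0.9, 0.3]
grip_width: 0.0611
```

Run:
```python
from h import *
o=ctrl.get_obs(); im,K,T=snap('wrist','w_h2.png'); np.savez('pics/w_h2.npz',K=K,T=T)
print(o['time_s'],o['ee_pos'],o['eef_rot'],o['grip_width'])
u=proj(K,T,[.5295,.003,.09]);print('hub px',u)
c=[int(x) for x in u]; 
s=8
# rectify hub top plane z=.09: 4 px/mm, 80mm square, x right y up
def rect(im,K,T,ctr,z,half=.045,n=400):
    w=np.array([[ctr[0]+a*half,ctr[1]+b*half,z] for a,b in ((-1,1),(1,1),(1,-1),(-1,-1))])
    p=np.float32([proj(K,T,q) for q in w]); H=cv2.getPerspectiveTransform(p,np.float32([[0,0],[n,0],[n,n],[0,n]]))
    return cv2.warpPerspective(im,H,(n,n),flags=cv2.INTER_CUBIC)
A=rect(im,K,T,(.5295,.003),.09); 
i2,K2,T2=load('w_key'); B=rect(i2,K2,T2,(.5127,.2453),.098)
cv2.imwrite('pics/m5.png',np.hstack([A,B]))
```

```text
15.225 [0.50284392 0.08630844 0.21684981] [-1.56630411e+00 -7.82856168e-04 -1.29327247e+00] 0.061094107331244416
hub px [425.24044707 221.21944734]
```

View pics/m5.png

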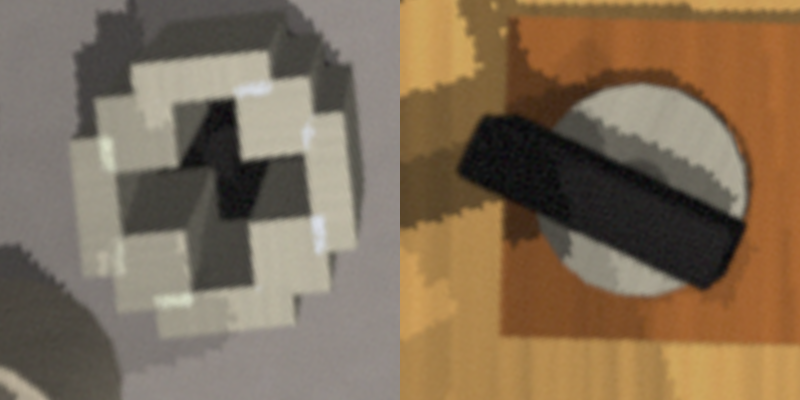

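Request:
apply_moves(deltas=[{"dp":[-0.0491,0,0.0173],"roll":0,"grip":-0.3},{"dp":[-0.0491,0,0.0173],"roll":0,"grip":-0.3},{"dp":[-0.0491,0,0.0173],"roll":0,"grip":-0.3},{"dp":[0,0,0],"roll":0.175,"grip":-0.3},{"dp":[0,0,0],"roll":0.175,"grip":-0.3},{"dp":[0,0,0],"roll":0.175,"grip":-0.3},{"dp":[0,0,0],"roll":0.175,"grip":-0.3},{"dp":[0,0,0],"roll":0,"grip":-0.3},{"dp":[0,0,0],"roll":0,"grip":-0.3}])

```text
time_s: 16.4
ee_pos: [0.5113, 0.2421, 0.2137]
eef_rot: [-1.572, -0.001, -1.989]
force: [0.1, -0.6, 0.2]
grip_width: 0.0607
```

```bash
cat >> h.py <<'E'
def rect(im,K,T,ctr,z,half=.045,n=400):
    w=np.array([[ctr[0]+a*half,ctr[1]+b*half,z] for a,b in ((-1,1),(1,1),(1,-1),(-1,-1))])
    p=np.float32([proj(K,T,q) for q in w]); H=cv2.getPerspectiveTransform(p,np.float32([[0,0],[n,0],[n,n],[0,n]]))
    return cv2.warpPerspective(im,H,(n,n),flags=cv2.INTER_CUBIC)
E
python3 - <<'E'
from h import *
o=ctrl.get_obs(); im,K,T=snap('wrist','w_k2.png'); np.savez('pics/w_k2.npz',K=K,T=T)
print(o['time_s'],o['ee_pos'],o['eef_rot'],o['qpos'][5])
h=cv2.cvtColor(im,cv2.COLOR_BGR2HSV); m=(h[...,2]<45).astype(np.uint8)*255
u=proj(K,T,[.5125,.244,.094]); b=blob(m,u,60)
box=cv2.boxPoints(cv2.minAreaRect(max(cv2.findContours(b[2],0,2)[0],key=cv2.contourArea)))
print(u,b[0],b[1]); print(np.array([cast(K,T,p,.098) for p in box]).round(4)); print(cast(K,T,b[0],.096))
# collar circle (top at .052) seen in top camera and here
C=rect(im,K,T,(.5125,.244),.098)
i2,K2,T2=load('w_hub'); A=rect(i2,K2,T2,(.5295,.003),.09)
cv2.imwrite('pics/m6.png',np.hstack([A,C]))
E
```

```text
16.4 [0.51134502 0.24212111 0.21374728] [-1.57151527e+00 -7.86226579e-04 -1.98912192e+00] 2.3666348791428353
[313.52824933 225.31807777] [313.36058009 224.12129202] 1517
[[0.5459 0.2369 0.098 ]
 [0.5401 0.2238 0.098 ]
 [0.4803 0.2501 0.098 ]
 [0.4865 0.264  0.098 ]]
[0.51393686 0.24349137 0.096     ]
```

View pics/m6.png

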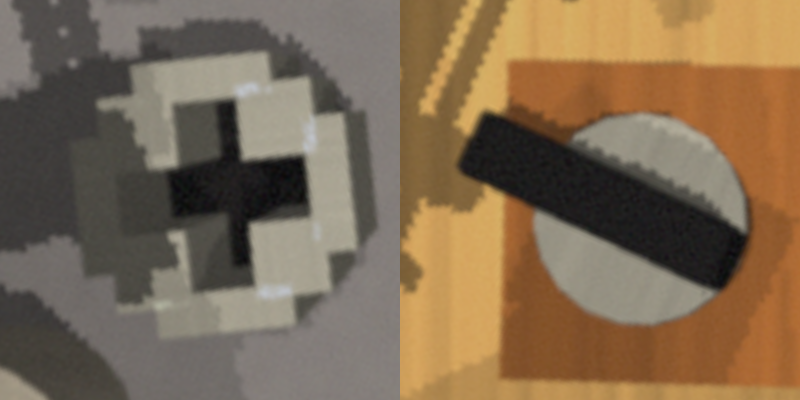

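Request:
apply_moves(newtons=50, deltas=[{"dp":[-0.0023,0.05,0.0008],"roll":0,"grip":-0.3},{"dp":[0,0.05,0],"roll":0,"grip":-0.3},{"dp":[0,0.036,0],"roll":0,"grip":-0.3},{"dp":[0,0,0],"roll":0,"grip":1},{"dp":[0,0,0],"roll":0,"grip":1},{"dp":[0,0,0],"roll":0,"grip":1},{"dp":[0,0,0],"roll":0,"grip":1},{"dp":[0,0,0],"roll":0,"grip":1},{"dp":[0,0,0],"roll":0,"grip":1},{"dp":[0,0,0],"roll":0,"grip":1}])

```text
time_s: 17.7
ee_pos: [0.5134, 0.2441, 0.0789]
eef_rot: [-1.57, 0.0, -1.993]
force: [-0.6, -0.9, 6.5]
grip_width: 0.0156
```

Request:
apply_moves(deltas=[{"dp":[0,-0.01,0],"roll":0,"grip":1},{"dp":[0,-0.03,0],"roll":0,"grip":1},{"dp":[0,-0.04,0],"roll":0,"grip":1},{"dp":[0,-0.04,0],"roll":0,"grip":1},{"dp":[0,0,0],"roll":0,"grip":1}])

```text
time_s: 18.32
ee_pos: [0.514, 0.2444, 0.2014]
eef_rot: [-1.567, 0.004, -1.993]
force: [0.1, 1.0, -4.0]
grip_width: 0.0159
```

Run:
```python
from h import *
o=ctrl.get_obs(); im,K,T=snap('wrist','w_k3.png'); i2,K2,T2=snap('side','s_k3.png')
print(o['time_s'],o['ee_pos'],o['eef_rot'],o['force'],o['moment'],o['grip_width'])
g=o['ee_pos']+[0,0,.008]; print(proj(K,T,g),proj(K2,T2,g),proj(K2,T2,g-[0,0,.078]))
c=[int(x) for x in proj(K2,T2,g-[0,0,.04])]
cv2.imwrite('pics/m7.png',np.hstack([cv2.resize(im,(440,330)),cv2.resize(i2[c[1]-70:c[1]+70,c[0]-70:c[0]+70],(330,330),interpolation=2)]))
h2=cv2.cvtColor(cv2.imread('pics/w_h2.png'),40)
```

```text
18.325 [0.51401569 0.2444117  0.20141311] [-1.56739683  0.00352739 -1.99293197] [ 0.07466258  0.98609925 -3.95150233] [ 0.0404287   0.11241387 -0.05195295] 0.015937792391811343
[316.88084911 298.63253155] [269.31724908 155.78963327] [271.20032385 184.88534682]
```

View pics/m7.png

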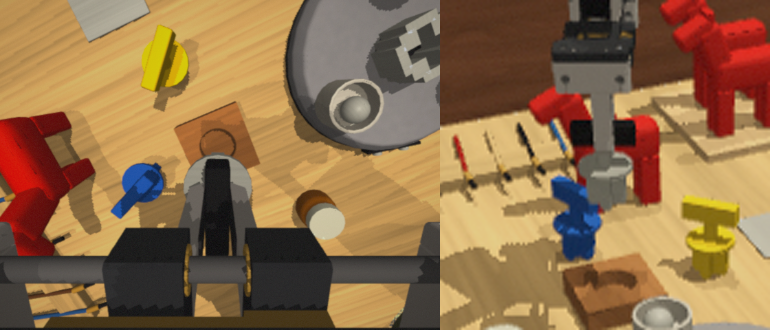

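The key hangs upright in the grip: collar centred at ~(218,185), hole in the block empty, ball seen in cup B. I now move it over the hub and turn it to the hub's yaw.

Request:
apply_moves(deltas=[{"dp":[0.0421,0,0.0233],"roll":0,"grip":1},{"dp":[0.0421,0,0.0233],"roll":0,"grip":1},{"dp":[0.0421,0,0.0233],"roll":0,"grip":1},{"dp":[0.0421,0,0.0233],"roll":0,"grip":1},{"dp":[0.0421,0,0.0233],"roll":0,"grip":1},{"dp":[0,0,0],"roll":-0.172,"grip":1},{"dp":[0,0,0],"roll":-0.172,"grip":1},{"dp":[0,0,0],"roll":-0.172,"grip":1},{"dp":[0,0,0],"roll":0,"grip":1},{"dp":[0,0,0],"roll":0,"grip":1}])

```text
time_s: 19.68
ee_pos: [0.5329, 0.0043, 0.1976]
eef_rot: [-1.572, 0.0, -1.481]
force: [-0.4, -0.5, -3.7]
grip_width: 0.0157
```

Run:
```python
from h import *
o=ctrl.get_obs(); im,K,T=snap('wrist','w_k4.png'); i2,K2,T2=snap('side','s_k4.png'); i3,K3,T3=snap('top','t_k4.png')
print(o['time_s'],o['ee_pos'],o['eef_rot'],o['force'],o['moment'],o['grip_width'])
g=o['ee_pos']+[0,0,.008]
c=[int(x) for x in proj(K2,T2,g-[0,0,.07])]; print(c)
# hub yaw via edge directions: rectified w_h2, Hough-like on LSD segments
im0,K0,T0=load('w_h2')
for nm in ('w_h2','w_hub'):
    a,Ka,Ta=load(nm); R=cv2.cvtColor(rect(a,Ka,Ta,(.5326,.0041),.09,.04,480),6)
    L=cv2.createLineSegmentDetector().detect(R)[0][:,0]; d=L[:,2:]-L[:,:2]; n=np.hypot(*d.T); k=n>45
    an=np.degrees(np.arctan2(-d[k,1],d[k,0])); an=(an+45)%90-45; print(nm,np.c_[an,n[k]].round(1).tolist())
cv2.imwrite('pics/m8.png',np.hstack([cv2.resize(im,(440,330)),cv2.resize(i2[c[1]-60:c[1]+60,c[0]-60:c[0]+60],(330,330),interpolation=2)]))
```

```text
19.675 [0.5328802  0.00432814 0.19759098] [-1.57228457e+00  2.22642788e-04 -1.48087778e+00] [-0.42269341 -0.48737734 -3.69452586] [ 0.01722119  0.09791344 -0.00534684] 0.015737915554069802
[320, 233]
w_h2 [[5.699999809265137, 82.5999984741211], [8.199999809265137, 83.5], [4.800000190734863, 79.0999984741211], [6.400000095367432, 79.0999984741211], [5.900000095367432, 82.4000015258789], [7.599999904632568, 49.79999923706055], [6.0, 185.6999969482422], [6.199999809265137, 76.19999694824219], [6.0, 79.0999984741211], [4.599999904632568, 47.29999923706055], [5.599999904632568, 78.9000015258789], [5.599999904632568, 175.8000030517578], [5.699999809265137, 83.5999984741211], [4.699999809265137, 50.900001525878906], [7.199999809265137, 76.4000015258789], [6.099999904632568, 67.5999984741211], [6.800000190734863, 47.400001525878906], [3.799999952316284, 49.099998474121094], [7.099999904632568, 79.80000305175781], [6.199999809265137, 158.6999969482422], [-28.299999237060547, 69.4000015258789], [-4.800000190734863, 64.19999694824219], [2.0999999046325684, 57.599998474121094]]
w_hub [[6.5, 79.5], [6.800000190734863, 89.0], [5.199999809265137, 82.5], [6.300000190734863, 84.0999984741211], [1.2999999523162842, 48.79999923706055], [4.699999809265137, 81.9000015258789], [7.900000095367432, 48.79999923706055], [6.0, 182.5], [5.900000095367432, 80.5999984741211], [6.0, 182.1999969482422], [6.0, 50.599998474121094], [6.800000190734863, 47.5], [6.099999904632568, 79.5], [7.099999904632568, 81.4000015258789], [7.699999809265137, 45.099998474121094], [6.0, 158.3000030517578]]
```

View pics/m8.png

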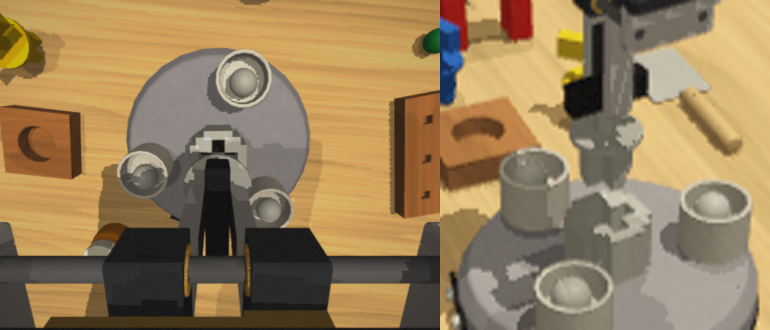

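All three balls are seen in their cups. The hub yaw from line segments is 6.0°. I turn the key a hair and lower it into the slot's mouth.

Request:
apply_moves(deltas=[{"dp":[0,0.02,0],"roll":-0.011,"grip":1},{"dp":[0,0.012,0],"roll":0,"grip":1},{"dp":[0,0.004,0],"roll":0,"grip":1},{"dp":[0,0.003,0],"roll":0,"grip":1},{"dp":[0,0.003,0],"roll":0,"grip":1},{"dp":[0,0,0],"roll":0,"grip":1}])

```text
time_s: 20.58
ee_pos: [0.5332, 0.0043, 0.1565]
eef_rot: [-1.571, -0.0, -1.466]
force: [-0.1, 0.6, -3.9]
grip_width: 0.0157
```

Request:
apply_moves(deltas=[{"dp":[0,0.002,0],"roll":0,"grip":1},{"dp":[0,0.002,0],"roll":0,"grip":1},{"dp":[0,0.002,0],"roll":0,"grip":1},{"dp":[0,0,0],"roll":0,"grip":1}])

```text
time_s: 21.08
ee_pos: [0.5332, 0.0043, 0.1503]
eef_rot: [-1.571, 0.0, -1.466]
force: [0.7, 0.6, -3.8]
grip_width: 0.0157
```

Request:
apply_moves(deltas=[{"dp":[0,0.003,0],"roll":0,"grip":1},{"dp":[0,0.004,0],"roll":0,"grip":1},{"dp":[0,0.004,0],"roll":0,"grip":1},{"dp":[0,0.004,0],"roll":0,"grip":1},{"dp":[0,0.003,0],"roll":0,"grip":1},{"dp":[0,0,0],"roll":0,"grip":1}])

```text
time_s: 21.82
ee_pos: [0.5332, 0.0043, 0.1322]
eef_rot: [-1.571, 0.0, -1.466]
force: [1.2, -0.7, -4.6]
grip_width: 0.0155
```

Request:
apply_moves(deltas=[{"dp":[0,0.002,0],"roll":0,"grip":1},{"dp":[0,0.002,0],"roll":0,"grip":1},{"dp":[0,0.002,0],"roll":0,"grip":1},{"dp":[0,0.002,0],"roll":0,"grip":1},{"dp":[0,0,0],"roll":0,"grip":1}])

```text
time_s: 22.45
ee_pos: [0.5334, 0.0043, 0.1248]
eef_rot: [-1.57, -0.0, -1.466]
force: [-1.6, 1.0, 6.4]
grip_width: 0.0157
```

Request:
apply_moves(deltas=[{"dp":[0,0.001,0],"roll":0,"grip":1},{"dp":[0,0.001,0],"roll":0,"grip":1},{"dp":[0,0,0],"roll":0,"grip":1}])

```text
time_s: 22.82
ee_pos: [0.5334, 0.0043, 0.123]
eef_rot: [-1.57, -0.0, -1.466]
force: [-1.4, -0.3, 8.2]
grip_width: 0.0156
```

Request:
apply_moves(deltas=[{"dp":[0,0.001,0],"roll":0,"grip":1},{"dp":[0,0.001,0],"roll":0,"grip":1},{"dp":[0,0,0],"roll":0,"grip":1}])

```text
time_s: 23.2
ee_pos: [0.5338, 0.0041, 0.1228]
eef_rot: [-1.568, -0.001, -1.466]
force: [-9.5, 0.2, 26.5]
grip_width: 0.0159
```

Run:
```python
from h import *
im,K,T=snap('wrist','w_e.png'); i2,K2,T2=snap('side','s_e.png'); i3,K3,T3=snap('top','t_e.png')
o=ctrl.get_obs(); print(o['time_s'],o['ee_pos'],o['eef_rot'],o['force'],o['moment'],o['grip_width'])
c=[int(x) for x in proj(K2,T2,[.533,.004,.1])]; print(c)
cv2.imwrite('pics/m9.png',np.hstack([cv2.resize(i2[c[1]-55:c[1]+55,c[0]-55:c[0]+55],(400,400),interpolation=2),cv2.resize(i3[195:305,265:375],(400,400),interpolation=2)]))
```

```text
23.35 [0.53377009 0.00415743 0.12281598] [-1.56843009e+00 -5.80306666e-04 -1.46600263e+00] [-9.34938104 -0.79545285 26.74313888] [-0.02300904  2.24889447  0.03761565] 0.015704485994103567
[320, 247]
```

View pics/m9.png

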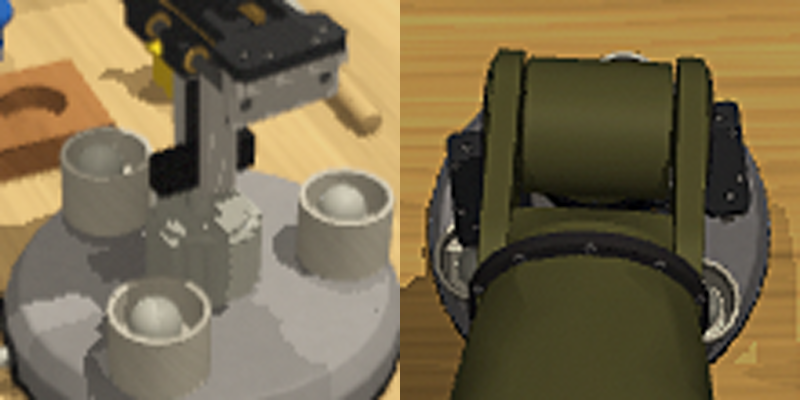

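Request:
apply_moves(deltas=[{"dp":[0,0,-0.0005],"roll":0,"grip":1},{"dp":[0,0,-0.0005],"roll":0,"grip":1},{"dp":[0,0,0],"roll":0,"grip":1},{"dp":[0,0,0],"roll":0,"grip":1}])

```text
time_s: 23.85
ee_pos: [0.5336, 0.0042, 0.1228]
eef_rot: [-1.566, -0.001, -1.466]
force: [-2.0, 0.5, 22.2]
grip_width: 0.0156
```

Run:
```python
from h import *
o=ctrl.get_obs(); print(o['time_s'],o['ee_pos'],o['eef_rot'],o['force'],o['moment'],o['grip_width'])
```

```text
23.85 [0.53356542 0.00415446 0.12283057] [-1.56628366e+00 -6.33692832e-04 -1.46605301e+00] [-2.00359774  0.45518931 22.23260558] [ 0.2076924   0.8674082  -0.01275079] 0.01564726966606668
```

Request:
apply_moves(deltas=[{"dp":[0,0.0005,-0.0002],"roll":0,"grip":1},{"dp":[0,0,0],"roll":0,"grip":1},{"dp":[0,0,0],"roll":0,"grip":1},{"dp":[0,0,0],"roll":0,"grip":1}])

```text
time_s: 24.35
ee_pos: [0.5336, 0.0041, 0.1228]
eef_rot: [-1.566, -0.001, -1.466]
force: [-3.1, 0.7, 25.6]
grip_width: 0.0157
```

The force rises with no further travel (22 → 26 N at z 0.1228), so the collar is on a hard stop. It is stable, so I hand in.

```bash
python3 -c "
from station import ctrl
print(ctrl.hand_in())"
```

```text
the job is handed in; nothing more can be done
None
```

The job is done and handed in at about 24.4 s: one steel ball is in each cup, and the key is in the hub. The gripper still holds it pressed down.

- **Balls:** the wrist view over the hub and the last side view both show one ball in each of the three cups.
- **Key:** the stem went into the slot at the measured hub angle (6°) without catching. The spring force then built to about its fully home value. After that the force jumped to about 26 N, and the last extra push gave no further travel, so the collar is on a hard stop.
- **Height:** the tool stopped at 0.1228 m, against about 0.122 m expected for the home position. The 0.8 mm difference is within how exactly I know the grip height on the handle.
- **Not confirmed by eye:** the collar and hub look alike in the side view, so seating rests on the force and height readings.
- **Side load:** the first press pushed sideways with about 9 N. Shifting the tool back about 1 mm reduced it to 2–3 N.
- **Early measurement:** my first estimate of the mixer's position was about 3 mm off. It was within the cups' tolerance, and I corrected it before inserting the key.

The horses, jars, decoy keys and green ball were not touched.

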